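Find and release the latched mode key on a bench tester

ROBOT

A 6-joint arm with a two-finger parallel gripper is mounted at the origin on the work surface. World frame = base frame: x ahead of the robot, y to its left, z up, the work surface at z = 0. Lengths are in m, angles in rad, forces in N, time in s.
With the tool pointing down it reaches from about 0.35 to 0.85 m from the base axis. Payload 8.1 kg.
Tool frame: the origin (TCP) lies midway between the tips of the shut fingers; the grasp point (between the pads) lies 19 mm behind it (ctrl.tcp_to_grasp is the distance from the TCP to the grasp point, in m); z points along the fingers, y is the direction in which the jaws open and shut (so a half turn about z gives the same grasp; the last joint's range is limited). The gripper opens to 93 mm and grips with 3 to 60 N. Pads are 15 mm wide; open, the fingers measure 128 mm over their backs; the gripper's body (75 mm by 188 mm) begins 65 mm behind the grasp point.
Start: joints at [-1.265, 0.13, 1.488, -0, 1.523, -0.085], TCP at [0.229, -0.555, 0.219] pointing down, gripper open.
Joint ranges: [-2.96, 2.96], [-0.89, 2.26], [0.02, 2.5], [-1.34, 4.48], [0, 2.73], [-2.66, 2.66]. Speed limits (rad/s): [2.39, 2.39, 2.79, 3.14, 3.14, 3.14].

INTERFACE

Orientations are given as a rotation vector (axis times angle).
In Python, from workcell import status, cams, finish_job, ctrl gives the robot as it stands.
- The arm moves only by the tool servo_tool, never from a script. Its argument "deltas" is a list of rows, each a list of 4 numbers: the shift along the tool's x, y, z in units of 75 cm (1.0 is 75 cm), then the turn about the tool's z in units of 180 degrees (1.0 is 180 degrees). In form: [[tx, ty, tz, yaw], ...]. A call has 1 to 10 rows; each row shifts and turns the commanded pose from where the row before left it, along the tool's axes as they then stand; what a row does not reach is not made up. A row lasts 1/12 s, in which the tool goes at most 41.7 mm and 7.16 degrees, less where a joint would pass 70% of its speed; a pose out of reach is approached as far as the arm can. A call with a number of a shift or a turn outside -1 to 1 is refused whole. A call with a gripper value outside its range is refused whole. "grip" is the closure, from -1 (fully open) to 1 (shut), set as the call begins (left out, the last holds). The fingers move at their own pace and stop on an object; "newtons" is the grip in N (left out, the last holds). Time passes only in rows, so rows that do not move let the fingers close. It gives the time, the measured TCP pose, the force and the opening at its end, in the units of the state.
- status.state(): the state, without advancing time (a new reading comes with each control period).
- cams.grab_frame(name): name is "scene" or "top"; returns a dict with "pixels" (384x512x3 uint8, red, green, blue), "z_map" (384x512 float32, m along the optical axis (not along the pixel's ray), 0 where there is no reading), "camera_matrix" (3x3 intrinsics, pixels), "distortion" ([k1, k2, p1, p2, k3] as OpenCV has them; the pictures are not rectified), "eye" and "orientation" of the camera in the world. Camera axes: x right, y up, looking along -z (the intrinsics and any distortion apply to the point x, -y, -z); pixel columns grow to the right and rows downward; lengths in m; the calibration is good to about 2 mm. A picture is of the moment at which its call begins.
- finish_job(): hands the job in, once; it reports no verdict.
The state is a dict: "t": time; "joints": joint angles; "qvel": joint speeds; "effort": joint torques, N m; "position": TCP position; "tool_rot": TCP orientation; "wrist_force": force on the tool from outside, world axes, zero at the start; "torque": the same for the moment, N m; "gripper_width": finger opening in m.
Only numpy, scipy, OpenCV 4.12 (cv2) and the standard library are available. Lean on these libraries where they do the work, as an engineer would, in place of code of your own. Each camera call takes 0.05 s, during which the arm holds its last target. There are 200 camera calls.

TASK

One of the four identical white keys on the grey bench tester is latched down. With a fingertip, tap each key lightly, one after the other from the robot's left to its right, to feel which one it is (do not push a free key in or release the latched one yet); then press the latched key firmly through and let go, so that all four keys stand fully up. Nothing is picked up, and the loose things around the tester stay where they are.

Things in the scene. Friction and masses are not known exactly. Their poses are not given: they have to be found in the camera images.
- tester: Fixed grey box 130 (x) x 250 (y) x 60 mm high, turned up to 0.35 rad. Origin: centre of its underside; x to its rear (away from the robot), y along the key row to the robot's left, z up. Deck 60 mm above the bench. Four white keys in a row along y, at x = -28 mm, y = 75, 25, -25, -75 mm. A terminal rail 21 mm above the deck runs along y at x = 22 to 58 mm.
- key1_top (a point): Cap of the first (leftmost as the robot sees it, +y end of the row) key: square white plastic, 24 x 24 mm, all four identical. This point: centre of its top face, moving with the key; same axes as the tester. Top 14 mm above the deck when the key is up, about 9 mm when it is latched down, 5 mm at the bottom stop.
- key2_top (a point): Cap of the second from the left key: square white plastic, 24 x 24 mm, all four identical. This point: centre of its top face, moving with the key; same axes as the tester. Top 14 mm above the deck when the key is up, about 9 mm when it is latched down, 5 mm at the bottom stop.
- key3_top (a point): Cap of the third from the left key: square white plastic, 24 x 24 mm, all four identical. This point: centre of its top face, moving with the key; same axes as the tester. Top 14 mm above the deck when the key is up, about 9 mm when it is latched down, 5 mm at the bottom stop.
- key4_top (a point): Cap of the fourth (rightmost, -y end of the row) key: square white plastic, 24 x 24 mm, all four identical. This point: centre of its top face, moving with the key; same axes as the tester. Top 14 mm above the deck when the key is up, about 9 mm when it is latched down, 5 mm at the bottom stop.
- key1 (a joint): Travel of the first (leftmost as the robot sees it, +y end of the row) key in m: 0 = fully up, about 0.005 = latched down, 0.009 = bottom stop. A free key yields from 2.5 N, plus 1 N per mm. The latched key holds firm up to about 7.5 N; pressed on past about 0.0075 (about 11 N; the bottom stop is safe) its latch lets go and it springs up to 0 as the finger withdraws.
- key2 (a joint): Travel of the second from the left key in m: 0 = fully up, about 0.005 = latched down, 0.009 = bottom stop. A free key yields from 2.5 N, plus 1 N per mm. The latched key holds firm up to about 7.5 N; pressed on past about 0.0075 (about 11 N; the bottom stop is safe) its latch lets go and it springs up to 0 as the finger withdraws.
- key3 (a joint): Travel of the third from the left key in m: 0 = fully up, about 0.005 = latched down, 0.009 = bottom stop. A free key yields from 2.5 N, plus 1 N per mm. The latched key holds firm up to about 7.5 N; pressed on past about 0.0075 (about 11 N; the bottom stop is safe) its latch lets go and it springs up to 0 as the finger withdraws.
- key4 (a joint): Travel of the fourth (rightmost, -y end of the row) key in m: 0 = fully up, about 0.005 = latched down, 0.009 = bottom stop. A free key yields from 2.5 N, plus 1 N per mm. The latched key holds firm up to about 7.5 N; pressed on past about 0.0075 (about 11 N; the bottom stop is safe) its latch lets go and it springs up to 0 as the finger withdraws.
- socket: Loose pale relay socket, stepped block 50 x 90 x 48 mm high. Bystander, stays where it is. Origin on its underside.
- block: Loose black terminal block, 55 x 55 x 28 mm high. Bystander, stays where it is. Origin on its underside.
- screwtray: Loose grey open tray of screws, 80 x 120 x 35 mm high. Bystander, stays where it is. Origin on its underside.
- driver: Loose screwdriver lying flat, 180 mm long, blue handle. Bystander, stays where it is.

How it is judged:
By the outcome, as a careful person would: the job done as asked, in the order asked, and still so for the second after the job is handed in, with the robot touching nothing.
It also fails if it takes over 48 s, if anything falls off the work surface, if the arm or the gripper's body presses on something with over 40 N, if the wrist force passes 120 N, or if a joint passes its speed limit or range.

## Working session

There is one attempt and no reset: what is moved stays moved. The work goes in short steps, Python scripts to look and compute and a tool call to move; the robot and the scene stay as the last step left them, time stands still between calls to the robot, and variables do not carry over. Pictures are saved under pics/ and viewed, about 8 in all and at most 12, crops included, and the job is handed in when it is done.

Besides the shell and the picture viewer there is one more tool, called after "Request:" as name(argument=value, ...) on one line, values as JSON. servo_tool: Moves the arm, as the interface text tells. Its arguments: {"type":"object","properties":{"deltas":{"type":"array","items":{"type":"array","items":{"type":"number"}}},"grip":{"type":"number"},"newtons":{"type":"number"}},"required":["deltas"]}

```bash
mkdir -p pics
cat > h.py <<'E'
import numpy as np, cv2
from workcell import status, cams, finish_job, ctrl
def grab(n,f):
    d=cams.grab_frame(n); cv2.imwrite(f'pics/{f}.png',d['pixels'][:,:,::-1]); np.savez(f'pics/{f}.npz',**{k:np.array(v) for k,v in d.items()}); return d
def R(d):
    o=np.array(d['orientation'],float)
    if o.shape==(3,3): return o
    if o.size==3: return cv2.Rodrigues(o)[0]
    raise Exception(o)
def rays(d,uv):
    p=cv2.undistortPoints(np.array(uv,float).reshape(-1,1,2),np.array(d['camera_matrix'],float),np.array(d['distortion'],float)).reshape(-1,2)
    return np.c_[p[:,0],-p[:,1],-np.ones(len(p))]@R(d).T
def plane(d,uv,z):
    r=rays(d,uv); e=np.array(d['eye']); return e+r*((z-e[2])/r[:,2])[:,None]
def depth(d,uv):
    uv=np.array(uv).reshape(-1,2); z=np.array([d['z_map'][int(round(v)),int(round(u))] for u,v in uv])
    return np.array(d['eye'])+rays(d,uv)*z[:,None]
E
python3 - <<'E'
from h import *
s=status.state(); print(s)
for n in('scene','top'):
    d=grab(n,n+'1'); print(n,d['eye'],d['orientation'],d['camera_matrix'])
a=cv2.imread('pics/scene1.png');b=cv2.imread('pics/top1.png')
E
```

```text
{'t': 0.0, 'joints': array([-1.26541867e+00,  1.31156761e-01,  1.48928751e+00,  2.85730819e-05,
        1.52297568e+00, -8.54032287e-02]), 'qvel': array([ 0.00105419, -0.00023197, -0.00127961,  0.00021801, -0.00225918,
       -0.00031984]), 'effort': array([-1.40824945e-03, -5.59855950e+01, -4.91756666e+01,  7.68215465e-02,
        3.56226624e-02, -1.23188861e-04]), 'position': array([ 0.22840443, -0.55421357,  0.21758555]), 'tool_rot': array([-3.08002988e+00, -6.09583454e-01,  2.70347462e-04]), 'wrist_force': array([-0.82076917,  0.64077069,  0.29993514]), 'torque': array([ 0.03635885, -0.01553386,  0.01696187]), 'gripper_width': 0.09288482912844363}
scene [ 1.03899156 -0.23598093  0.62542585] [0.6536986  0.3907432  0.98248299] [[353.42970637   0.         257.74046593]
 [  0.         353.42970637 194.79223027]
 [  0.           0.           1.        ]]
top [0.43646756 0.03078832 1.02600301] [ 0.12831999 -0.12915393 -1.57936064] [[449.41054145   0.         251.67254848]
 [  0.         449.41054145 188.53652261]
 [  0.           0.           1.        ]]
```

View pics/top1.png

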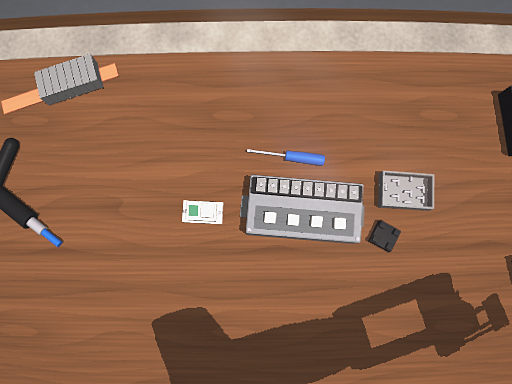

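View pics/scene1.png

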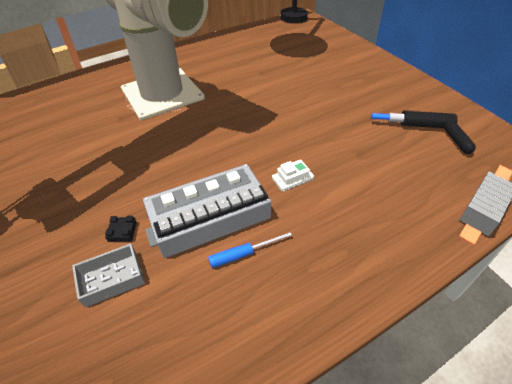

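The top view shows the keys at about (270,217), (293,219), (317,222) and (340,223), left to right. Image left is +y and image up is +x.

Run:
```python
from h import *
def keys(n,roi):
    d=dict(np.load(f'pics/{n}.npz')); im=d['pixels']
    m=(im.min(2)>195).astype(np.uint8); M=np.zeros_like(m);x0,y0,x1,y1=roi;M[y0:y1,x0:x1]=m[y0:y1,x0:x1]
    k,l,s,c=cv2.connectedComponentsWithStats(M)
    return d,[(s[i,4],c[i]) for i in range(1,k) if s[i,4]>30]
d,K=keys('top1',(260,208,350,232))
K.sort(key=lambda k:k[1][0]); c=np.array([k[1] for k in K]); print([k[0] for k in K],c)
P=plane(d,c,.074); print(P.round(4)); print('depth',depth(d,c).round(4))
v=P[0]-P[-1]; print('len',np.linalg.norm(v),'yaw',np.arctan2(-v[0],v[1]), np.diff(P,axis=0))
d2,K2=keys('scene1',(155,165,250,210))
K2.sort(key=lambda k:k[1][0]);c2=np.array([k[1] for k in K2]); print([k[0] for k in K2],c2);print(plane(d2,c2,.073).round(4)); print(depth(d2,c2).round(4))
print(cv2.Rodrigues(status.state()['tool_rot'])[0].round(3))
```

```text
[np.int32(120), np.int32(119), np.int32(117), np.int32(73), np.int32(120)] [[269.86666667 217.03333333]
 [292.94117647 219.26890756]
 [316.54700855 220.99145299]
 [320.56164384 208.94520548]
 [339.95833333 223.04166667]]
[[ 0.5318 -0.0086  0.074 ]
 [ 0.5264 -0.0576  0.074 ]
 [ 0.522  -0.1079  0.074 ]
 [ 0.5476 -0.1174  0.074 ]
 [ 0.5168 -0.1579  0.074 ]]
depth [[ 0.5317 -0.0086  0.0751]
 [ 0.5267 -0.058   0.0702]
 [ 0.5219 -0.1078  0.0745]
 [ 0.5496 -0.1199  0.0574]
 [ 0.5168 -0.1579  0.0741]]
len 0.15001320397769055 yaw -0.0999812952918567 [[-0.00542941 -0.04899657  0.        ]
 [-0.00439707 -0.05025381  0.        ]
 [ 0.02567292 -0.00949833  0.        ]
 [-0.03081998 -0.04051533  0.        ]]
[np.int32(550), np.int32(103), np.int32(670)] [[199.74181818 184.54363636]
 [211.77669903 184.17475728]
 [219.41044776 199.37761194]]
[[ 0.5184 -0.0839  0.073 ]
 [ 0.5312 -0.0611  0.073 ]
 [ 0.579  -0.0664  0.073 ]]
[[ 0.5075 -0.0807  0.0614]
 [ 0.5255 -0.0591  0.0668]
 [ 0.5853 -0.0687  0.0805]]
[[ 0.925  0.381 -0.   ]
 [ 0.381 -0.925  0.002]
 [ 0.    -0.002 -1.   ]]
```

Scripts give the key centres at 50 mm pitch and a 150 mm row, with tester yaw −0.10. Depth hints at key 2. I'll turn the tool into line with the tester, then move over key 1.

Request:
servo_tool(deltas=[[0,0,0,0.039],[0,0,0,0.039],[0,0,0,0.039],[0,0,0,0.039],[0,0,0,0],[0,0,0,0]], grip=1, newtons=20)

```text
t: 0.6
position: [0.2285, -0.5545, 0.2182]
tool_rot: [-3.137, 0.15, 0.0]
wrist_force: [0.2, -0.7, 0.7]
gripper_width: 0.0577
```

Request:
servo_tool(deltas=[[0.0165,-0.0382,0,0],[0.0165,-0.0382,0,0],[0.0165,-0.0382,0,0],[0.0165,-0.0382,0,0],[0.0165,-0.0382,0,0],[0.0165,-0.0382,0,0],[0.0165,-0.0382,0,0],[0.0165,-0.0382,0,0],[0.0165,-0.0382,0,0],[0.0165,-0.0382,0,0]])

```text
t: 1.43
position: [0.3805, -0.2805, 0.2186]
tool_rot: [3.138, -0.148, 0.0]
wrist_force: [0.4, -0.4, 0.3]
gripper_width: 0.0004
```

Request:
servo_tool(deltas=[[0.0165,-0.0382,0,0],[0.0165,-0.0382,0,0],[0.0165,-0.0382,0,0],[0.0165,-0.0382,0,0],[0.0165,-0.0382,0,0],[0.0165,-0.0382,0,0],[0.0165,-0.0382,0,0],[0.0165,-0.0382,0,0],[0,0,0,0],[0,0,0,0]])

```text
t: 2.27
position: [0.5015, -0.0624, 0.2184]
tool_rot: [-3.138, 0.145, 0.001]
wrist_force: [-0.2, -1.0, 0.2]
gripper_width: 0.0002
```

Request:
servo_tool(deltas=[[0.0168,-0.0376,0,0],[0.0168,-0.0376,0,0],[0,0,0.04,0],[0,0,0.04,0],[0,0,0.04,0],[0,0,0.03,0],[0,0,0,0],[0,0,0,0],[0,0,0,0]])

```text
t: 3.02
position: [0.5328, -0.011, 0.1079]
tool_rot: [3.137, -0.156, 0.003]
wrist_force: [1.1, -0.2, 0.1]
gripper_width: 0.0007
```

Run:
```python
from h import *
s=status.state();print(s['position'],s['wrist_force'])
a=grab('top','t2')['pixels'];b=grab('scene','s2')['pixels']
A=cv2.resize(a[170:260,225:375],None,fx=4,fy=4);B=cv2.resize(b[130:255,130:290],(600,469))[:230+239]
A=A[:, :600]; im=np.vstack([A[:300],B[:290]]); cv2.imwrite('pics/c2.png',im[:,:,::-1]); print(im.shape)
```

```text
[ 0.53280421 -0.01096855  0.10786121] [ 1.07793422 -0.16360928  0.11893047]
(590, 600, 3)
```

View pics/c2.png

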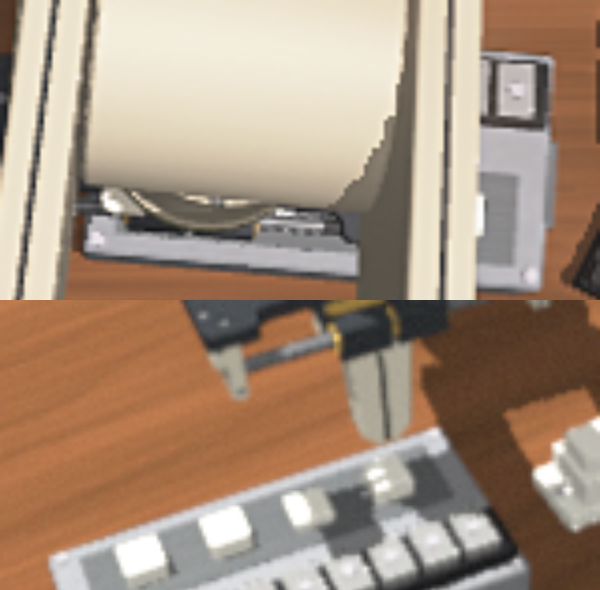

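The closed fingers are just above key 1, which is the right-hand key from the rear camera. Something hangs beside the fingers at about scene pixel (193,153). I'll check how high it is.

Run:
```python
from h import *
d=dict(np.load('pics/s2.npz'))
uv=[(193,153),(194,155),(192,150),(190,144),(205,145),(233,245/4+180-0) ,(232,245-0-0)][:5]+[(234,165-1),(233,160),(236,163)]
print(np.c_[uv,depth(d,uv).round(3)])
im=cv2.resize(d['pixels'][60:200,130:290],None,fx=4,fy=4,interpolation=cv2.INTER_CUBIC); cv2.imwrite('pics/c3.png',im[:,:,::-1])
```

```text
[[ 1.93e+02  1.53e+02  5.60e-01 -9.70e-02  2.01e-01]
 [ 1.94e+02  1.55e+02  5.60e-01 -9.60e-02  1.96e-01]
 [ 1.92e+02  1.50e+02  5.59e-01 -9.80e-02  2.08e-01]
 [ 1.90e+02  1.44e+02  5.60e-01 -9.90e-02  2.23e-01]
 [ 2.05e+02  1.45e+02  5.56e-01 -7.10e-02  2.06e-01]
 [ 2.34e+02  1.64e+02  5.42e-01 -9.00e-03  1.16e-01]
 [ 2.33e+02  1.60e+02  5.40e-01 -1.00e-02  1.26e-01]
 [ 2.36e+02  1.63e+02  5.43e-01 -5.00e-03  1.17e-01]]
```

View pics/c3.png

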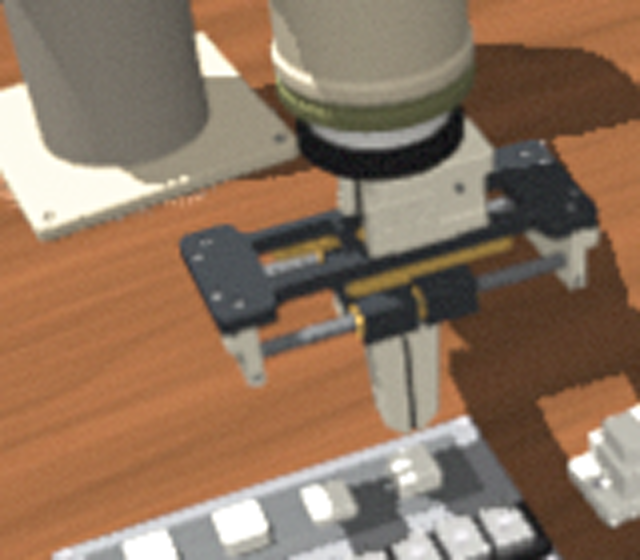

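That's the gripper body, about 85 mm above the fingertips, so it clears everything. Now the final descent over key 1.

Request:
servo_tool(deltas=[[-0.0015,-0.003,0,0],[0,0,0.02,0],[0,0,0.015,0],[0,0,0,0],[0,0,0,0],[0,0,0,0],[0,0,0,0]])

```text
t: 3.7
position: [0.5316, -0.0077, 0.0806]
tool_rot: [3.138, -0.156, 0.002]
wrist_force: [0.7, -0.6, -0.5]
gripper_width: 0.0006
```

Request:
servo_tool(deltas=[[0,0,0.004,0],[0,0,0,0],[0,0,0,0],[0,0,0,0]])

```text
t: 4.03
position: [0.5311, -0.0077, 0.0769]
tool_rot: [-3.138, 0.156, -0.0]
wrist_force: [-0.5, -0.4, -0.3]
gripper_width: 0.0002
```

Request:
servo_tool(deltas=[[0,0,0.001,0],[0,0,0,0],[0,0,0,0]])

```text
t: 4.28
position: [0.5311, -0.0077, 0.0761]
tool_rot: [-3.138, 0.156, 0.0]
wrist_force: [-0.5, -0.8, 0.1]
gripper_width: 0.0003
```

Request:
servo_tool(deltas=[[0,0,0.001,0],[0,0,0,0],[0,0,0,0]])

```text
t: 4.53
position: [0.5311, -0.0077, 0.0753]
tool_rot: [-3.138, 0.156, 0.0]
wrist_force: [-0.8, -0.5, 0.2]
gripper_width: 0.0004
```

Request:
servo_tool(deltas=[[0,0,0.001,0],[0,0,0,0],[0,0,0,0]])

```text
t: 4.78
position: [0.5311, -0.0077, 0.0746]
tool_rot: [3.138, -0.156, -0.0]
wrist_force: [0.1, 0.5, -0.1]
gripper_width: 0.0005
```

Request:
servo_tool(deltas=[[0,0,0.001,0],[0,0,0,0],[0,0,0,0]])

```text
t: 5.03
position: [0.5312, -0.0077, 0.0741]
tool_rot: [3.138, -0.156, 0.0]
wrist_force: [-0.9, 0.5, 3.2]
gripper_width: 0.0002
```

Request:
servo_tool(deltas=[[0,0,0.001,0],[0,0,0,0],[0,0,0,0]])

```text
t: 5.28
position: [0.5313, -0.0077, 0.0733]
tool_rot: [-3.138, 0.156, -0.001]
wrist_force: [0.4, -0.6, 2.8]
gripper_width: 0.0004
```

Key 1 yields at about 3 N with its top at 74 mm, so it's free. On to key 2.

Request:
servo_tool(deltas=[[0,0,-0.016,0],[0,0.0335,0,0],[0,0.0335,0,0],[0,0,0,0],[0,0,0.007,0],[0,0,0.005,0],[0,0,0,0],[0,0,0,0],[0,0,0,0]])

```text
t: 6.03
position: [0.526, -0.057, 0.0759]
tool_rot: [-3.138, 0.154, 0.001]
wrist_force: [-0.3, 0.2, -0.3]
gripper_width: 0.0006
```

Request:
servo_tool(deltas=[[0,0,0.001,0],[0,0,0,0],[0,0,0,0]])

```text
t: 6.28
position: [0.5262, -0.0575, 0.0755]
tool_rot: [-3.138, 0.155, -0.0]
wrist_force: [0.3, -0.3, 0.0]
gripper_width: 0.0009
```

Request:
servo_tool(deltas=[[0,0,0.001,0],[0,0,0,0],[0,0,0,0]])

```text
t: 6.53
position: [0.5261, -0.0577, 0.0746]
tool_rot: [-3.138, 0.156, 0.0]
wrist_force: [-0.7, 1.0, 0.0]
gripper_width: 0.0006
```

Request:
servo_tool(deltas=[[0,0,0.001,0],[0,0,0,0],[0,0,0,0]])

```text
t: 6.78
position: [0.5261, -0.0577, 0.0738]
tool_rot: [-3.138, 0.156, 0.0]
wrist_force: [-0.3, 0.1, 0.3]
gripper_width: 0.0006
```

Request:
servo_tool(deltas=[[0,0,0.001,0],[0,0,0,0],[0,0,0,0]])

```text
t: 7.03
position: [0.5261, -0.0577, 0.0731]
tool_rot: [-3.138, 0.156, 0.0]
wrist_force: [0.6, 0.2, -0.5]
gripper_width: 0.0004
```

There's no contact at 73.1 mm, so key 2 sits lower. Continuing gently.

Request:
servo_tool(deltas=[[0,0,0.003,0],[0,0,0,0],[0,0,0,0]])

```text
t: 7.28
position: [0.5259, -0.0577, 0.0706]
tool_rot: [-3.138, 0.156, 0.001]
wrist_force: [0.6, -0.1, 0.0]
gripper_width: 0.0002
```

Request:
servo_tool(deltas=[[0,0,0.001,0],[0,0,0,0],[0,0,0,0]])

```text
t: 7.53
position: [0.5261, -0.0577, 0.0701]
tool_rot: [-3.138, 0.156, 0.0]
wrist_force: [-0.1, 0.1, -0.1]
gripper_width: 0.0005
```

Request:
servo_tool(deltas=[[0,0,0.0007,0],[0,0,0,0],[0,0,0,0]])

```text
t: 7.78
position: [0.5261, -0.0577, 0.0696]
tool_rot: [3.138, -0.156, -0.0]
wrist_force: [0.4, 0.5, 0.4]
gripper_width: 0.0003
```

Request:
servo_tool(deltas=[[0,0,0.0005,0],[0,0,0,0],[0,0,0,0]])

```text
t: 8.03
position: [0.5261, -0.0577, 0.0692]
tool_rot: [-3.138, 0.156, 0.0]
wrist_force: [-0.3, 0.0, 0.1]
gripper_width: 0.0005
```

Request:
servo_tool(deltas=[[0,0,0.0005,0],[0,0,0,0],[0,0,0,0]])

```text
t: 8.28
position: [0.5262, -0.0577, 0.069]
tool_rot: [3.138, -0.156, 0.0]
wrist_force: [-1.0, 0.1, 2.0]
gripper_width: 0.0007
```

Request:
servo_tool(deltas=[[0,0,0.0003,0],[0,0,0,0],[0,0,0,0]])

```text
t: 8.53
position: [0.5263, -0.0577, 0.0689]
tool_rot: [3.138, -0.156, 0.0]
wrist_force: [-1.5, 0.2, 4.3]
gripper_width: 0.0006
```

Key 2 holds firm at 4.3 N with its top at 69 mm, so it's the latched one. I'll tap keys 3 and 4 before pressing it.

Request:
servo_tool(deltas=[[0,0,-0.022,0],[0,0.0335,0,0],[0,0.0335,0,0],[0,0,0,0],[0,0,0.007,0],[0,0,0.005,0],[0,0,0,0],[0,0,0,0],[0,0,0,0]])

```text
t: 9.28
position: [0.521, -0.1069, 0.0758]
tool_rot: [-3.138, 0.154, 0.001]
wrist_force: [0.7, -0.1, 0.6]
gripper_width: 0.0005
```

Request:
servo_tool(deltas=[[0,0,0.001,0],[0,0,0,0],[0,0,0,0]])

```text
t: 9.53
position: [0.5212, -0.1075, 0.0754]
tool_rot: [-3.138, 0.155, -0.0]
wrist_force: [-0.3, 0.1, 0.5]
gripper_width: 0.0005
```

Request:
servo_tool(deltas=[[0,0,0.001,0],[0,0,0,0],[0,0,0,0]])

```text
t: 9.78
position: [0.5211, -0.1077, 0.0746]
tool_rot: [-3.138, 0.156, 0.0]
wrist_force: [0.1, 0.2, 0.2]
gripper_width: 0.0003
```

Request:
servo_tool(deltas=[[0,0,0.001,0],[0,0,0,0],[0,0,0,0]])

```text
t: 10.03
position: [0.5213, -0.1078, 0.0742]
tool_rot: [3.138, -0.156, 0.001]
wrist_force: [-0.2, 0.2, 2.0]
gripper_width: 0.0003
```

Request:
servo_tool(deltas=[[0,0,0.001,0],[0,0,0,0],[0,0,0,0]])

```text
t: 10.28
position: [0.5213, -0.1078, 0.0733]
tool_rot: [3.138, -0.156, 0.001]
wrist_force: [-1.5, 0.1, 3.4]
gripper_width: 0.0004
```

Key 3 yields, so it's free. Key 4 next.

Request:
servo_tool(deltas=[[0,0,-0.016,0],[0,0.0335,0,0],[0,0.0335,0,0],[0,0,0,0],[0,0,0.007,0],[0,0,0.005,0],[0,0,0,0],[0,0,0,0],[0,0,0,0]])

```text
t: 11.03
position: [0.5161, -0.157, 0.0759]
tool_rot: [-3.137, 0.154, 0.001]
wrist_force: [0.5, -0.1, -0.7]
gripper_width: 0.0005
```

Request:
servo_tool(deltas=[[0,0,0.001,0],[0,0,0,0],[0,0,0,0]])

```text
t: 11.28
position: [0.5163, -0.1575, 0.0755]
tool_rot: [-3.138, 0.155, -0.0]
wrist_force: [0.2, -0.2, -0.1]
gripper_width: 0.0004
```

Request:
servo_tool(deltas=[[0,0,0.001,0],[0,0,0,0],[0,0,0,0]])

```text
t: 11.53
position: [0.5161, -0.1577, 0.0746]
tool_rot: [-3.138, 0.156, 0.0]
wrist_force: [0.7, -0.0, -0.2]
gripper_width: 0.0006
```

Request:
servo_tool(deltas=[[0,0,0.001,0],[0,0,0,0],[0,0,0,0]])

```text
t: 11.78
position: [0.5163, -0.1578, 0.0741]
tool_rot: [3.138, -0.156, 0.0]
wrist_force: [-0.1, 0.2, 3.0]
gripper_width: 0.0006
```

Request:
servo_tool(deltas=[[0,0,0.001,0],[0,0,0,0],[0,0,0,0]])

```text
t: 12.03
position: [0.5163, -0.1578, 0.0733]
tool_rot: [3.138, -0.156, 0.0]
wrist_force: [-1.0, -0.2, 3.8]
gripper_width: 0.0004
```

Request:
servo_tool(deltas=[[0,0,-0.016,0],[0,-0.0335,0,0],[0,-0.0335,0,0],[0,-0.0335,0,0],[0,-0.0335,0,0],[0,0,0,0],[0,0,0.009,0],[0,0,0,0],[0,0,0,0],[0,0,0,0]])

```text
t: 12.87
position: [0.5259, -0.0586, 0.0782]
tool_rot: [3.138, -0.158, -0.001]
wrist_force: [0.3, -0.3, -0.0]
gripper_width: 0.0006
```

Key 4 is also free. The finger is back over key 2, and now I press it through.

Request:
servo_tool(deltas=[[0,0,0.006,0],[0,0,0.006,0],[0,0,0.002,0],[0,0,0.001,0],[0,0,0.001,0],[0,0,0,0],[0,0,0,0]])

```text
t: 13.45
position: [0.5266, -0.0583, 0.0673]
tool_rot: [3.137, -0.156, 0.002]
wrist_force: [-3.0, -0.1, 9.4]
gripper_width: 0.0006
```

Request:
servo_tool(deltas=[[0,0,0.001,0],[0,0,0.001,0],[0,0,0,0],[0,0,0,0]])

```text
t: 13.78
position: [0.5267, -0.0583, 0.066]
tool_rot: [3.137, -0.156, 0.002]
wrist_force: [-2.7, -1.1, 11.4]
gripper_width: 0.0006
```

Request:
servo_tool(deltas=[[0,0,0.0008,0],[0,0,0,0],[0,0,0,0]])

```text
t: 14.03
position: [0.5268, -0.0583, 0.0655]
tool_rot: [3.137, -0.156, 0.002]
wrist_force: [-4.6, -0.5, 11.5]
gripper_width: 0.0005
```

Request:
servo_tool(deltas=[[0,0,-0.005,0],[0,0,-0.01,0],[0,0,-0.02,0],[0,0,-0.04,0],[0,0,-0.04,0],[0,0,-0.04,0],[0,0,-0.03,0],[0,0,0,0]])

```text
t: 14.7
position: [0.5289, -0.0584, 0.209]
tool_rot: [3.136, -0.156, 0.013]
wrist_force: [-0.1, 0.4, 1.1]
gripper_width: 0.0007
```

Request:
servo_tool(deltas=[[-0.01,0.036,0,0],[-0.01,0.036,0,0],[-0.01,0.036,0,0],[-0.01,0.036,0,0],[-0.01,0.036,0,0],[-0.01,0.036,0,0],[-0.01,0.036,0,0],[-0.01,0.036,0,0],[-0.01,0.036,0,0],[0,0,0,0]])

```text
t: 15.53
position: [0.4326, -0.2966, 0.202]
tool_rot: [3.136, -0.162, -0.003]
wrist_force: [0.5, 0.6, -0.0]
gripper_width: 0.0004
```

Run:
```python
from h import *
d=grab('top','t4'); s=grab('scene','s4')
P=np.array([[269.9,217],[292.9,219.3],[316.5,221],[340,223]])
for p in P: print([float(np.median([depth(d,[(p[0]+i,p[1]+j)])[0,2] for i in(-2,0,2) for j in(-2,0,2)]).round(4))])
im=np.vstack([cv2.resize(d['pixels'][130:255,170:440],(700,324)),cv2.resize(s['pixels'][160:270,70:320],(700,276))[:276]]); cv2.imwrite('pics/c4.png',im[:,:,::-1])
```

```text
[0.0734]
[0.0748]
[0.0735]
[0.0734]
```

View pics/c4.png

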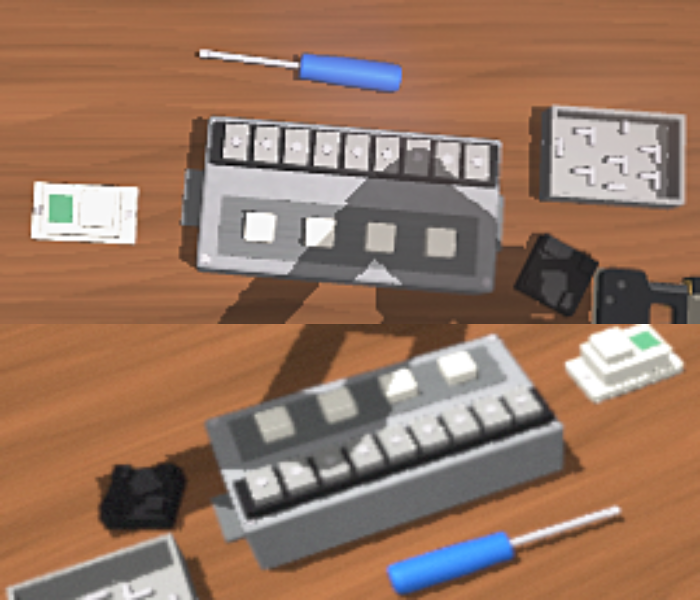

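All four caps now stand level, at depth heights of 73–75 mm. In the top half of the crop they lie at about (260,227), (320,232), (380,237) and (441,242). The loose things are where they were, and the arm is clear.

```bash
python3 -c "
from h import *
print(finish_job())"
```

```text
the job is handed in; nothing more can be done
None
```

I tapped the four keys from left to right, found that key 2 was the latched one, pressed it through, and handed the job in at about 15.6 s.

- **Taps:** Keys 1, 3 and 4 were up, with contact at about 74 mm. They yielded at about 3–4 N, and I pushed each in only about 1 mm. Key 2 sat at 69 mm and held firm at 4.3 N.
- **Press:** I pushed key 2 down to 65.5 mm, about 8.5 mm of travel, at 11.5 N. I then withdrew straight up and moved the arm clear.
- **Last check:** Camera depth put all four caps at 73–75 mm, against 74 mm for fully up. By eye the bystanders were where they started; I did not measure them. The wrist force read about zero. No check failed or disagreed.

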